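# Turn the driver board over and push it into the corner stop

### The job

The square circuit board is lying on its heat sink. Tip it over on its edge so that it lies flat with the heat sink on top, then push it along the worktop until it sits snugly in the L-shaped corner stop, with two of its sides against the two bars. Do not lift the board clear of the worktop, and leave the other things where they are.

Things in the scene. Friction and masses are not known exactly. Their poses are not given: they have to be found in the camera images.
- board: Square green circuit board 110x110x4 mm, ~0.2 kg, with a finned heat sink 54x54 mm, 32 mm high, in the middle of one face. At the start it rests on the heat sink: board level, its underside 32 mm up, overhanging 28 mm on all sides (chips there 3 mm proud). Origin: centre of the heat sink's outer end face. x, y parallel to the sides; z from heat sink to board (up at the start, down when turned over).
- plate (a point): Centre of the board's 4 mm plate, 34 mm from the board's origin along its z: 34 mm up at the start, 2 mm up when turned over (heat sink then reaches 36 mm). Lifting one side, the opposite edge of the plate meets the worktop at about 49 degrees of tilt; beyond about 102 degrees the board falls over by itself.
- corner_stop: Fixed L-shaped stop of two aluminium bars screwed to the worktop, 10 mm high, 14 mm wide (screw heads to 12.5 mm). Origin: inner corner of the L, on the worktop. One bar lies along -y (inner face at x = 0), the other along -x (inner face at y = 0), each reaching 120 mm from the corner; the open quarter is at negative x and y. z up.
- home (a point): Where the middle of the board belongs: a point on the worktop 55 mm from the inner face of each bar (at -55, -55 mm in the corner stop's frame). Its axes are those of the corner stop.
- probe_meter: Bystander: hand-held brown thermometer, 129 x 64 x 23 mm, lying at the left. Origin: centre of its underside.
- fuse_box: Bystander: small printed carton, 36 x 62 x 22 mm, lying flat near the front. Origin: centre of its underside.
- screwdriver: Bystander: screwdriver with a black handle, 26 x 190 x 22 mm, long axis along its y, lying to the right of the corner stop. Origin: centre of its underside.
- weight_200: Bystander: brass check weight with a knob, 30 mm diameter, 51 mm high, standing left of the middle. Origin: centre of its foot.
- spare_cap: Bystander: white jar cap lying open side up, 65 mm diameter, 16 mm high, at the far left. Origin: centre of its underside.

How it is judged:
On the way:
1. the board lies turned over, flat on the worktop with its heat sink up (angle between board's own z axis and vertical above 3 rad and height (world z) of plate below 0.008 m), for 0.2 s.
At the end, for the whole second after the job is handed in: The board lies at rest, flat on the worktop (within 5 degrees) with its heat sink up, its middle within 6 mm of the home point in the corner stop and its sides parallel to the bars within 3.4 degrees (any of its four sides may face either bar) (angle between board's own z axis and vertical above 3.05 rad and height (world z) of plate below 0.006 m and horizontal distance between plate and home below 0.006 m and (angle between the x axis of board and the x axis of corner_stop, either way round below 0.06 rad or angle between the x axis of board and the y axis of corner_stop, either way round below 0.06 rad) and linear speed of board below 0.01 m/s); the robot touches nothing.
It fails at once if the board is lifted clear of the worktop: its plate's centre more than 110 mm up, or more than 45 mm up when it has been turned over (height (world z) of plate above 0.11 m or (angle between board's own z axis and vertical above 2.6 rad and height (world z) of plate above 0.045 m)).
It fails at once if a bystander (thermometer, small carton, screwdriver, check weight or jar cap) is moved by more than 25 mm (distance of any of probe_meter, fuse_box, screwdriver, weight_200, spare_cap from where it was at the start of the episode above 0.025 m).
It also fails if it takes over 61 s, if anything falls off the work surface, if the arm or the gripper's body presses on something with over 40 N, if the wrist force passes 120 N, or if a joint passes its speed limit or range.

### The arm

A 6-joint arm with a two-finger parallel gripper is mounted at the origin on a cart in front of the work surface, level with it; the furniture and walls round the work are solid. World frame = base frame: x ahead of the robot, y to its left, z up, the work surface at z = 0. Lengths are in m, angles in rad, forces in N, time in s.
With the tool pointing down it reaches from about 0.35 to 0.975 m from the base axis. Payload 4.9 kg.
Tool frame: the origin (TCP) lies between the finger pads; the fingertips stand 14 mm ahead of it and the grasp point (between the pads) lies 5 mm behind it (manip.finger_overhang is the distance from the TCP to the fingertips, in m); z points along the fingers, y is the line along which they close (so a half turn about z gives the same grasp; the last joint's range is limited). The gripper opens to 85 mm and grips with 20 to 120 N. Pads are 22 mm wide; open, the fingers measure 114 mm over their backs; the gripper's body (76 mm by 85 mm) begins 54 mm behind the grasp point. The pads swing forward as they close: fully open they stand 13 mm farther back than shut.
Start: joints at [-1.275, 0.053, 1.613, -0, 1.476, -0.119], TCP at [0.252, -0.572, 0.245] pointing down, gripper open.
Joint ranges: [-3.01, 3.01], [-1.01, 2.22], [0.06, 2.58], [-1.02, 4.17], [0.09, 2.62], [-3.14, 3.14]. Speed limits (rad/s): [2.57, 2.57, 3.14, 3.14, 3.14, 3.14].

### API

Orientations are given as a unit quaternion [w, x, y, z].
In Python, from plant import manip, grab_frame gives the robot as it stands.
- The arm moves only by the tool servo_tool, never from a script. Its argument "deltas" is a list that holds one entry, the list of rows, each a list of 5 numbers: the opening in per cent of the stroke, from 0 (shut) to 100 (fully open), then the shift along the world's x, y, z in m, then the turn about the world's z in degrees. A call has exactly 8 rows; each row shifts and turns the commanded pose from where the row before left it; what a row does not reach is not made up. A row lasts 1/10 s, in which the tool goes at most 50 mm and 8.59 degrees, less where a joint would pass 70% of its speed; a pose out of reach is approached as far as the arm can. A call is refused whole if a number of a shift passes 0.05 or a number of a turn 8.59, either way. A call with a gripper value outside its range is refused whole. The fingers move at their own pace and stop on an object; the grip force is fixed at half the most. Time passes only in rows, so rows that do not move let the fingers close, or fill a call up. It gives the time, the measured TCP pose, the force, the opening and the grip force at its end, in the units of the state.
- manip.state(): the state, without advancing time (a new reading comes with each control period).
- grab_frame(name): name is "side" or "top" or "wrist"; returns a dict with "pixels" (384x512x3 uint8, red, green, blue), "z_map" (384x512 float32, m along the optical axis (not along the pixel's ray), 0 where there is no reading), "fx", "fy", "cx", "cy" (pixels), "rvec" (rotation vector, rad) and "tvec" (3), from world to camera coordinates, as OpenCV has them; the wrist camera has in their place "T_tool_cam" (4x4, takes a point from camera to tool coordinates, whose origin is the TCP and whose axes are the flange's). Camera axes: x right, y down, z forward; pixel columns grow to the right and rows downward; lengths in m; the calibration is good to about 2 mm. A picture is of the moment at which its call begins: read the wrist's pose just before it.
- manip.job_done(): hands the job in; it is judged then, once.
The state is a dict: "time": time; "joint_pos": joint angles; "joint_vel": joint speeds; "joint_efforts": joint torques, N m; "tool_pos": TCP position; "tool_rot": TCP orientation; "contact_force": force on the tool from outside, world axes, zero at the start; "ft_torque": the same for the moment, N m; "gripper_width": opening from 0.0 (shut) to 1.0 (fully open); "grasp_force": force on a finger pad.
Only numpy, scipy, OpenCV 4.12 (cv2) and the standard library are available. Lean on these libraries where they do the work, as an engineer would, in place of code of your own. Each camera call takes 0.05 s, during which the arm holds its last target. There are 200 camera calls.

## Working session

There is one attempt and no reset: what is moved stays moved. The work goes in short steps, Python scripts to look and compute and a tool call to move; the robot and the scene stay as the last step left them, time stands still between calls to the robot, and variables do not carry over. Pictures are saved under pics/ and viewed, at most 15 in all, crops included, and the job is handed in when it is done.

Besides the shell and the picture viewer there is one more tool, called after "Request:" as name(argument=value, ...), one argument or row to a line, values as JSON. servo_tool: Moves the arm, as the interface text tells. Its arguments: {"type":"object","properties":{"deltas":{"type":"array"}},"required":["deltas"]}

```bash
mkdir -p pics; ls
cat > h.py <<'E'
import numpy as np, cv2
from plant import manip, grab_frame
def cloud(f):
    R=cv2.Rodrigues(np.array(f["rvec"],float))[0];t=np.array(f["tvec"],float).ravel()
    v,u=np.mgrid[:384,:512];z=f["z_map"]
    P=np.stack([(u-f["cx"])/f["fx"]*z,(v-f["cy"])/f["fy"]*z,z],-1)
    return (P-t)@R
E
python3 - <<'E'
from h import *
import pickle
s=manip.state();print(s)
F={n:grab_frame(n) for n in("top","side")}
pickle.dump(F,open("f0.pkl","wb"))
for n,f in F.items():
    cv2.imwrite(f"pics/{n}0.png",f["pixels"][...,::-1]); R=cv2.Rodrigues(np.array(f["rvec"],float))[0];print(n,-R.T@np.ravel(f["tvec"]),f["fx"])
E
```

```text
pics
{'time': 0.0, 'joint_pos': array([-1.27499410e+00,  5.33631818e-02,  1.61429084e+00, -6.20420115e-05,
        1.47599411e+00, -1.19003932e-01]), 'joint_vel': array([-1.01365619e-03,  4.34324013e-04,  3.27840622e-04, -1.80447130e-04,
        1.87285952e-03,  9.24345846e-05]), 'joint_efforts': array([ 3.97550912e-04, -3.93674397e+01, -3.70178246e+01, -3.78607319e-05,
        6.85645049e-03,  2.04085239e-05]), 'tool_pos': array([ 0.25169162, -0.57143227,  0.24406095]), 'tool_rot': array([-1.02100061e-03,  9.78567842e-01,  2.05922126e-01, -1.21491137e-04]), 'contact_force': array([0.01437834, 0.26867824, 0.2872146 ]), 'ft_torque': array([ 0.01229265, -0.01745666,  0.0364954 ]), 'grasp_force': 0.0, 'gripper_width': 1.0008892502821651}
top [ 0.49747054 -0.00300594  0.89031392] 349.2772491579735
side [ 0.39579109 -1.29274875  0.69615817] 461.39039287230975
```

View pics/top0.png

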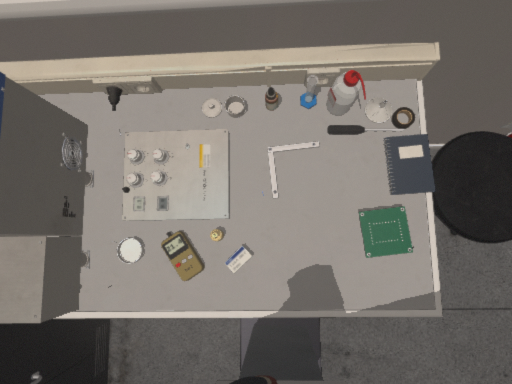

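View pics/side0.png

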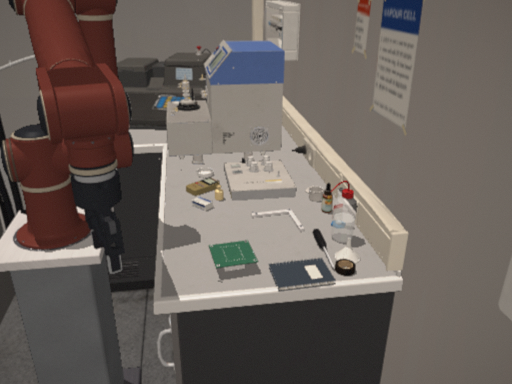

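Top view: +x is up and +y is left. The green board is at about (386,232) and the L-stop's inner corner is at about (274,153), with bars going right and down, so its open quarter faces the board. The side view shows the board on its heat sink at (233,255).

Plan: straddle the board along y, press down the left (+y) overhang with one finger, then close the other finger behind it.

```bash
cat > m.py <<'E'
from h import *
def board(f,z0):
    im=f["pixels"];hsv=cv2.cvtColor(im,cv2.COLOR_RGB2HSV)
    m=((hsv[...,0]>55)&(hsv[...,0]<95)&(hsv[...,1]>90)).astype(np.uint8)
    n,l,st,c=cv2.connectedComponentsWithStats(m); i=1+np.argmax(st[1:,4]); m=l==i
    cl=cloud(f); return m,rays(f,np.argwhere(m)[:,::-1],z0),cl
def rays(f,uv,z0):
    R=cv2.Rodrigues(np.array(f["rvec"],float))[0];t=np.ravel(f["tvec"]);c=-R.T@t
    uv=np.asarray(uv,float);d=np.c_[(uv[:,0]-f["cx"])/f["fx"],(uv[:,1]-f["cy"])/f["fy"],np.ones(len(uv))]@R
    return (c+d*((z0-c[2])/d[:,2:]))
def stop(f):
    im=f["pixels"].astype(int);m=np.zeros((384,512),np.uint8)
    m[140:200,262:322]=(im.min(-1)[140:200,262:322]>190)
    n,l,st,c=cv2.connectedComponentsWithStats(m);m=l==1+np.argmax(st[1:,4])
    return m,rays(f,np.argwhere(m)[:,::-1],0.010)
E
python3 - <<'E'
from m import *
import pickle
f=pickle.load(open("f0.pkl","rb"));t=f["top"]
m,P,cl=board(t,0.036)
print("z board",np.percentile(cl[m][:,2],[5,50,95]),cv2.minAreaRect(P[:,:2].astype(np.float32)*1000))
ms,Q=stop(t); print(ms.sum(),np.percentile(cl[ms][:,2],[5,50,95])); print(cv2.boxPoints(cv2.minAreaRect(P[:,:2].astype(np.float32)*1000)))
q=Q[:,:2]*1000
print(q.min(0),q.max(0))
# split bars
xm,ym=q[:,0].max(),q[:,1].max()
for nm,s in (("alongY",q[q[:,1]<ym-35]),("alongX",q[q[:,0]<xm-40])):
    print(nm,len(s),cv2.minAreaRect(s.astype(np.float32)),cv2.fitLine(s.astype(np.float32),cv2.DIST_L2,0,.01,.01).ravel())
b=cl; h=b[...,2]; tab=(b[...,0]>.2)&(b[...,0]<.8)&(b[...,1]>-.45)&(b[...,1]<.3)
print("table z",np.median(h[tab]))
# things near board/stop higher than 8mm
k=(tab&(h>.012)).astype(np.uint8);n,l,st,_=cv2.connectedComponentsWithStats(k)
for i in range(1,n):
    if st[i,4]>30: pp=cl[l==i];print(st[i,:5],pp.min(0).round(3),pp.max(0).round(3))
c=t["pixels"][130:270,220:450,::-1]; cv2.imwrite("pics/c0.png",cv2.resize(c,None,fx=3.4,fy=3.4,interpolation=cv2.INTER_CUBIC))
E
```

```text
z board [0.03360835 0.036088   0.03864247] ((507.16595458984375, -258.83148193359375), (106.90043640136719, 106.6678695678711), 6.155643463134766)
24 [0.00719014 0.01041239 0.01187389]
[[ 448.30493 -211.5365 ]
 [ 459.74292 -317.58936]
 [ 566.027   -306.12646]
 [ 554.589   -200.07361]]
[717.90437552 -43.42710882] [726.99732639   8.26574423]
alongY 7 ((725.0755615234375, -35.82300567626953), (2.072082042694092, 15.61229419708252), 9.798749923706055) [ 1.5271570e-01 -9.8827016e-01  7.2527527e+02 -3.5675850e+01]Traceback (most recent call last):
  File "<stdin>", line 12, in <module>
cv2.error: OpenCV(4.12.0) /io/opencv/modules/imgproc/src/linefit.cpp:50: error: (-215:Assertion failed) count > 0 in function 'fitLine2D_wods'
```

Run:
```python
from m import *
import pickle
f=pickle.load(open("f0.pkl","rb"));t=f["top"];cl=cloud(t);h=cl[...,2]
im=t["pixels"].astype(int);print(im[170,270:284].min(-1),im[175:195:4,268:284].min(-1)); 
m=np.zeros((384,512),np.uint8);m[138:202,260:324]=im.min(-1)[138:202,260:324]>150
n,l,st,_=cv2.connectedComponentsWithStats(m);m=l==1+np.argmax(st[1:,4]);print(m.sum(),np.median(h[m]))
q=rays(t,np.argwhere(m)[:,::-1],.01)[:,:2]*1000
print(q.min(0),q.max(0))
xm,ym=q[:,0].max(),q[:,1].max()
for s in (q[q[:,1]<ym-35],q[q[:,0]<xm-40]):
    print(len(s),cv2.minAreaRect(s.astype(np.float32)),cv2.fitLine(s.astype(np.float32),cv2.DIST_L2,0,.01,.01).ravel())
tab=(cl[...,0]>.25)&(cl[...,0]<.8)&(cl[...,1]>-.45)&(cl[...,1]<.3)
print("table z",np.median(h[tab]))
k=(tab&(h>.012)).astype(np.uint8);n,l,st,_=cv2.connectedComponentsWithStats(k)
for i in range(1,n):
    if st[i,4]>30: pp=cl[l==i];print(st[i,:5],pp.min(0).round(3),pp.max(0).round(3))
c=t["pixels"][130:270,220:450,::-1]; cv2.imwrite("pics/c0.png",cv2.resize(c,None,fx=3.4,fy=3.4,interpolation=cv2.INTER_CUBIC))
```

```text
[191 192 189 189 182 122 136 143 144 143 144 143 145 144] [[143 144 153 186 191 188 189 186 129 139 144 142 144 144 142 143]
 [143 142 148 190 193 190 188 183 124 138 142 145 142 142 142 143]
 [144 144 145 168 189 190 188 186 167 144 143 144 145 143 143 145]
 [144 144 141 134 188 192 190 189 189 123 137 144 143 143 144 142]
 [145 144 143 149 177 149 115 111 137 149 144 144 143 142 144 143]]
493 0.009750433089734521
[ 598.2007494  -112.96757775] [740.49932331  18.36358619]
192 ((730.7672119140625, -65.20153045654297), (14.611249923706055, 96.80532836914062), 4.697991847991943) [ 8.2481585e-02 -9.9659258e-01  7.3005640e+02 -6.4116516e+01]
206 ((648.9385986328125, 4.855172157287598), (102.67566680908203, 16.972469329833984), 4.998989105224609) [9.9643153e-01 8.4405169e-02 6.5047198e+02 5.2779346e+00]
table z 0.001032222804357906
[   0    0  385   22 4292] [ 0.497 -0.027  0.82 ] [0.548 0.058 0.89 ]
[393 114  22  14 148] [ 0.768 -0.356  0.012] [ 0.8   -0.303  0.022]
[328 125  37  10 323] [ 0.497 -0.229  0.012] [ 0.781 -0.003  0.89 ]
[ 151  129   80   91 6659] [ 0.497 -0.003  0.012] [0.774 0.3   0.89 ]
[366 129  21   2  37] [ 0.762 -0.285  0.012] [ 0.767 -0.235  0.016]
[ 386  134   50   61 1345] [ 0.497 -0.392  0.012] [ 0.75  -0.003  0.89 ]
[385 137  13  12  61] [ 0.715 -0.31   0.012] [ 0.744 -0.281  0.016]
[ 359  206   54   52 2197] [ 0.447 -0.319  0.03 ] [ 0.567 -0.003  0.89 ]
[210 229  13  12 130] [ 0.493 -0.003  0.013] [0.52  0.163 0.89 ]
[ 161  231   42   50 1180] [ 0.396 -0.003  0.012] [0.517 0.29  0.89 ]
[224 246  28  27 380] [ 0.415 -0.003  0.013] [0.497 0.13  0.89 ]
```

View pics/c0.png

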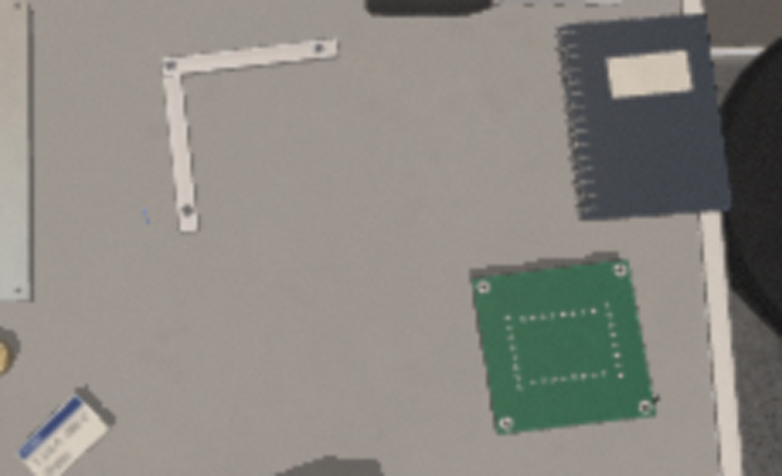

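The crop shows the stop's corner at (180,72), with bars right and down, and the board at (565,345), slightly rotated. Measured in the world frame:
- **Board:** centre (0.507, -0.259), yaw 6.2°.
- **Stop:** yaw about 4.8°, home about (0.667, -0.056).

I'll move above the straddle position.

Request:
servo_tool(
  deltas=[
    [[100, 0.032, 0.037, 0, -2.2], [100, 0.032, 0.037, 0, -2.2], [100, 0.032, 0.037, 0, -2.2], [100, 0.032, 0.037, 0, -2.2], [100, 0.032, 0.037, 0, -2.2], [100, 0.032, 0.037, 0, -2.2], [100, 0.032, 0.037, 0, -2.2], [100, 0.032, 0.037, 0, -2.2]],
  ],
)

```text
time: 0.9
tool_pos: [0.5087, -0.2741, 0.2449]
tool_rot: [-0.0, 0.999, 0.053, -0.0]
contact_force: [0.9, -0.1, -0.4]
gripper_width: 0.998
grasp_force: 0.0
```

Request:
servo_tool(
  deltas=[
    [[100, 0, 0, -0.035, 0], [100, 0, 0, -0.035, 0], [100, 0, 0, -0.035, 0], [100, 0, 0, -0.02, 0], [100, 0, 0, -0.01, 0], [100, 0, 0, 0, 0], [100, 0, 0, 0, 0], [100, 0, 0, 0, 0]],
  ],
)

```text
time: 1.7
tool_pos: [0.5089, -0.2768, 0.1123]
tool_rot: [0.001, 0.999, 0.054, 0.001]
contact_force: [0.1, 0.6, 0.6]
gripper_width: 1.0
grasp_force: 0.0
```

Run:
```python
from m import *
s=manip.state();print(s["time"],s["tool_pos"],s["tool_rot"],s["contact_force"],manip.finger_overhang)
f=grab_frame("wrist");print(np.round(f["T_tool_cam"],4),f["fx"])
g=grab_frame("side")
a=f["pixels"][...,::-1];b=cv2.resize(g["pixels"][210:330,150:310,::-1],(512,384),interpolation=cv2.INTER_CUBIC)
cv2.imwrite("pics/w1.png",cv2.resize(np.hstack([a,b]),(800,300)))
```

```text
1.7 [ 0.5089023  -0.27678025  0.11230742] [0.00103522 0.99855464 0.05372023 0.00130068] [0.14139324 0.61703322 0.5645683 ] 0.014
[[ 6.000e-04 -9.635e-01 -2.677e-01  6.770e-02]
 [ 1.000e+00  4.000e-04  6.000e-04 -1.000e-03]
 [-5.000e-04 -2.677e-01  9.635e-01 -1.284e-01]
 [ 0.000e+00  0.000e+00  0.000e+00  1.000e+00]] 306.25073776620656
```

View pics/w1.png

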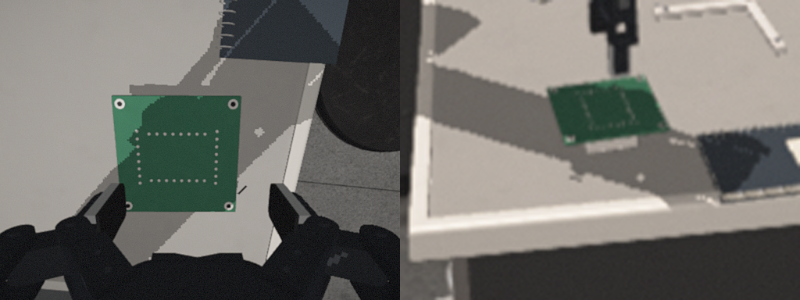

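Wrist view: the fingers straddle the board's columns, with the board at (175,155) in the left half. I'll measure the board from this view before descending.

```bash
cat >> m.py <<'E'
from scipy.spatial.transform import Rotation as Ro
def wcloud():
    s=manip.state();f=grab_frame("wrist");q=s["tool_rot"]
    R=Ro.from_quat([q[1],q[2],q[3],q[0]]).as_matrix();T=np.array(f["T_tool_cam"])
    v,u=np.mgrid[:384,:512];z=f["z_map"]
    P=np.stack([(u-f["cx"])/f["fx"]*z,(v-f["cy"])/f["fy"]*z,z],-1)
    return s,f,(P@T[:3,:3].T+T[:3,3])@R.T+s["tool_pos"]
def gmask(f):
    hsv=cv2.cvtColor(f["pixels"],cv2.COLOR_RGB2HSV);m=((hsv[...,0]>50)&(hsv[...,0]<95)&(hsv[...,1]>80)).astype(np.uint8)
    n,l,st,_=cv2.connectedComponentsWithStats(m);return l==1+np.argmax(st[1:,4])
E
python3 - <<'E'
from m import *
s,f,c=wcloud();m=gmask(f);p=c[m];p=p[abs(p[:,2]-.036)<.01];print(len(p),np.median(p[:,2]),s["tool_pos"])
r=cv2.minAreaRect(p[:,:2].astype(np.float32)*1000);print(r,cv2.boxPoints(r))
E
```

```text
21350 0.035801594186901486 [ 0.50870175 -0.27663494  0.11205101]
((507.00592041015625, -258.29974365234375), (109.57723999023438, 108.9764633178711), 5.983935356140137) [[ 446.83545 -209.8201 ]
 [ 458.1962  -318.2028 ]
 [ 567.1764  -306.7794 ]
 [ 555.8157  -198.3967 ]]
```

Request:
servo_tool(
  deltas=[
    [[100, 0, 0.003, -0.02, 0], [100, 0, 0, -0.02, 0], [100, 0, 0, -0.015, 0], [100, 0, 0, -0.006, 0], [100, 0, 0, -0.004, 0], [100, 0, 0, -0.004, 0], [100, 0, 0, -0.003, 0], [100, 0, 0, 0, 0]],
  ],
)

```text
time: 2.65
tool_pos: [0.508, -0.2731, 0.0384]
tool_rot: [0.0, 0.999, 0.054, 0.0]
contact_force: [0.0, 0.1, -0.1]
gripper_width: 0.999
grasp_force: 0.0
```

```bash
cat > look.py <<'E'
from m import *
import sys
g=grab_frame("side");s,f,c=wcloud()
b=cv2.resize(g["pixels"][190:320,150:320,::-1],(512,384),interpolation=cv2.INTER_CUBIC)
cv2.imwrite(sys.argv[1],cv2.resize(np.hstack([f["pixels"][...,::-1],b]),(800,300)))
p=c[gmask(f)]
print(s["time"],s["tool_pos"],s["contact_force"],"green z",np.percentile(p[:,2],[2,50,98]).round(3),"y",np.percentile(p[:,1],[2,98]).round(3))
a=np.linalg.lstsq(np.c_[p[:,:2],np.ones(len(p))],p[:,2],rcond=None)[0];print("slope",a)
E
python3 look.py pics/d1.png
```

```text
2.7 [ 0.50803512 -0.27311911  0.03856691] [ 0.08547264 -0.00058656 -0.06965105] green z [0.035 0.036 0.037] y [-0.31  -0.205]
slope [ 0.03349587 -0.00621562  0.01755936]
```

Request:
servo_tool(
  deltas=[
    [[100, 0, 0, 0.02, 0], [100, 0, 0, 0.01, 0], [100, -0.012, 0.005, 0, -7.6], [100, -0.012, 0.005, 0, -7.6], [100, -0.012, 0.005, 0, -7.6], [100, -0.012, 0.005, 0, -7.6], [100, 0, 0, 0, 0], [100, 0, 0, 0, 0]],
  ],
)

```text
time: 3.55
tool_pos: [0.4604, -0.2533, 0.0689]
tool_rot: [0.0, 0.978, -0.209, 0.001]
contact_force: [0.2, 0.1, -0.6]
gripper_width: 0.999
grasp_force: 0.0
```

Request:
servo_tool(
  deltas=[
    [[100, 0, 0, -0.015, 0], [100, 0, 0, -0.01, 0], [100, 0, 0, -0.005, 0], [100, 0, 0, 0, 0], [100, 0, 0, -0.001, 0], [100, 0, 0, -0.001, 0], [100, 0, 0, 0, 0], [100, 0, 0, 0, 0]],
  ],
)

```text
time: 4.35
tool_pos: [0.4599, -0.253, 0.0368]
tool_rot: [-0.0, 0.978, -0.21, -0.0]
contact_force: [-2.7, 1.0, 4.6]
gripper_width: 0.999
grasp_force: 2.4
```

```bash
python3 look.py pics/d2.png
```

```text
4.4 [ 0.45990149 -0.25291579  0.03672089] [-3.14563447  1.76672086  5.73705818] green z [0.035 0.036 0.037] y [-0.311 -0.206]
slope [ 0.00554449 -0.01266167  0.03015425]
```

View pics/d2.png

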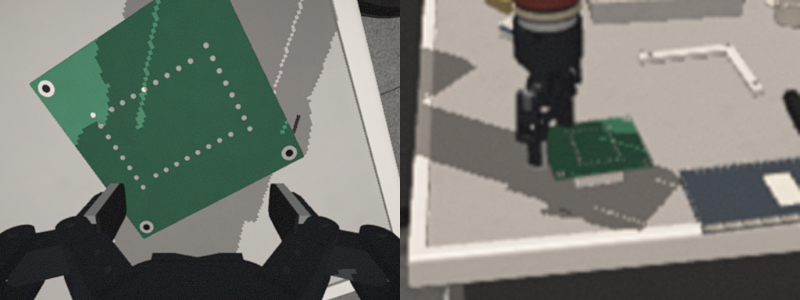

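Wrist view: finger A is over the left rim at (115,205), finger B stands outside the front edge at (285,200), and contact has started (5 N). I'll press in small steps.

Request:
servo_tool(
  deltas=[
    [[100, 0, 0, -0.001, 0], [100, 0, 0, 0, 0], [100, 0, 0, -0.001, 0], [100, 0, 0, 0, 0], [100, 0, 0, -0.001, 0], [100, 0, 0, 0, 0], [100, 0, 0, 0, 0], [100, 0, 0, 0, 0]],
  ],
)

```text
time: 5.25
tool_pos: [0.4598, -0.2512, 0.0349]
tool_rot: [-0.002, 0.978, -0.209, -0.001]
contact_force: [-7.5, 10.8, 18.4]
gripper_width: 1.0
grasp_force: 9.1
```

```bash
python3 look.py pics/d3.png
```

```text
5.3 [ 0.45978437 -0.25120464  0.03491004] [-8.01129789 10.01097386 17.50959102] green z [0.034 0.037 0.041] y [-0.309 -0.205]
slope [ 0.01404871 -0.06895121  0.01276961]
```

Request:
servo_tool(
  deltas=[
    [[100, 0.0005, 0.002, 0, 0], [100, 0.0005, 0.002, 0, 0], [100, 0.0005, 0.001, -0.001, 0], [100, 0, 0.001, -0.001, 0], [100, 0, 0.001, -0.001, 0], [100, 0, 0, 0, 0], [100, 0, 0, 0, 0], [100, 0, 0, 0, 0]],
  ],
)

```text
time: 6.15
tool_pos: [0.461, -0.2451, 0.0304]
tool_rot: [-0.001, 0.978, -0.21, -0.001]
contact_force: [-3.8, 4.4, 6.5]
gripper_width: 0.999
grasp_force: 4.1
```

```bash
python3 look.py pics/d4.png
```

```text
6.2 [ 0.46098167 -0.24506216  0.03042215] [-3.80791279  4.14506177  7.60510157] green z [0.029 0.044 0.054] y [-0.301 -0.201]
slope [ 0.02768785 -0.26306491 -0.0381872 ]
```

Board tilted about 15° with a light load. I'll swing finger B around A to go under the right rim.

Request:
servo_tool(
  deltas=[
    [[100, 0.0042, -0.0016, 0, 6], [100, 0.0043, -0.0012, 0, 6], [100, 0.0045, -0.0007, 0, 6], [100, 0.0045, -0.0002, 0, 6], [100, 0.0045, 0.0002, 0, 6], [100, 0, 0, 0, 0], [100, 0, 0, 0, 0], [100, 0, 0, 0, 0]],
  ],
)

```text
time: 7.05
tool_pos: [0.4833, -0.2495, 0.0302]
tool_rot: [0.0, 0.999, 0.05, 0.0]
contact_force: [0.5, -0.3, 0.9]
gripper_width: 1.002
grasp_force: 0.5
```

```bash
python3 look.py pics/d5.png
```

```text
7.1 [ 0.483304   -0.24942452  0.03020779] [0.58196061 0.34202999 1.9639465 ] green z [0.029 0.044 0.055] y [-0.291 -0.176]
slope [ 0.15968437 -0.22216055 -0.09394449]
```

View pics/d5.png

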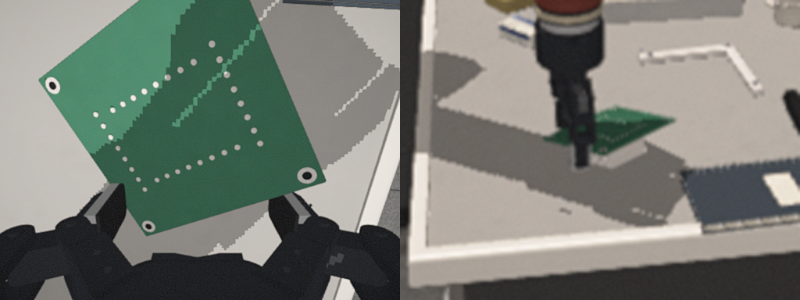

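The vertical post of finger B pushed the plate edge instead of passing under it, so the board yawed with the tool. I'll let it back down and straddle a full board width, tracking the rim with B while A presses.

Request:
servo_tool(
  deltas=[
    [[100, 0, 0, 0.003, 0], [100, 0, 0, 0.003, 0], [100, 0, 0, 0.005, 0], [100, 0, 0, 0.02, 0], [100, 0, 0, 0.03, 0], [100, -0.02, 0, 0.03, 0], [100, -0.02, 0, 0, 0], [100, 0, 0, 0, 0]],
  ],
)

```text
time: 7.95
tool_pos: [0.4425, -0.2496, 0.1224]
tool_rot: [0.001, 0.999, 0.05, 0.0]
contact_force: [-0.2, 0.4, -0.2]
gripper_width: 0.999
grasp_force: 0.0
```

```bash
cat > bd.py <<'E'
from m import *
s,f,c=wcloud();m=gmask(f);p=c[m];p=p[abs(p[:,2]-.036)<.012];print(s["time"],len(p),np.median(p[:,2]),s["tool_pos"],s["tool_rot"],s["joint_pos"])
r=cv2.minAreaRect(p[:,:2].astype(np.float32)*1000);print(r,cv2.boxPoints(r))
g=grab_frame("top");print("top",cv2.minAreaRect(rays(g,np.argwhere(gmask(g))[:,::-1],.036)[:,:2].astype(np.float32)*1000))
cv2.imwrite("pics/bd.png",np.vstack([f["pixels"],g["pixels"]])[...,::-1])
E
python3 bd.py
```

```text
7.95 23619 0.03578288816831342 [ 0.44247468 -0.24959657  0.12237395] [5.25942640e-04 9.98761305e-01 4.97533262e-02 4.30575107e-04] [-6.60055414e-01 -1.20566116e-01  1.99455312e+00 -2.48023371e-04
  1.26626698e+00  8.11267349e-01]
((532.2091064453125, -240.5233154296875), (109.14833068847656, 109.2088851928711), 33.8805046081543) [[ 456.46158 -225.61365]
 [ 517.3415  -316.2791 ]
 [ 607.95667 -255.43298]
 [ 547.0767  -164.76752]]
top ((532.3297119140625, -241.16452026367188), (107.2021255493164, 106.57199096679688), 34.03234100341797)
```

Request:
servo_tool(
  deltas=[
    [[100, 0.01, 0, 0, -7.8], [100, 0.01, 0, 0, -7.7], [100, 0.01, 0, 0, -7.7], [100, 0.01, 0, 0, -7.7], [100, 0.01, 0, -0.01, -7.7], [100, 0.01, 0, -0.02, -7.7], [100, 0.01, 0.001, -0.015, -7.7], [100, 0.0085, 0.0006, 0, -7.8]],
  ],
)

```text
time: 8.85
tool_pos: [0.5208, -0.2462, 0.072]
tool_rot: [-0.0, 0.882, -0.472, -0.004]
contact_force: [-0.1, 0.4, -0.6]
gripper_width: 0.999
grasp_force: 0.0
```

Request:
servo_tool(
  deltas=[
    [[100, 0, 0, -0.015, 0], [100, 0, 0, -0.01, 0], [100, 0, 0, -0.005, 0], [100, 0, 0, 0, 0], [100, 0, 0, 0, 0], [100, 0, 0, 0, 0], [100, 0, 0, 0, 0], [100, 0, 0, 0, 0]],
  ],
)

```text
time: 9.65
tool_pos: [0.5221, -0.2481, 0.0469]
tool_rot: [0.0, 0.883, -0.47, 0.0]
contact_force: [0.3, -0.9, -0.2]
gripper_width: 1.0
grasp_force: 0.0
```

```bash
cat > st.py <<'E'
from m import *
import sys
s,f,c=wcloud();p=c[gmask(f)];q=s["tool_rot"];R=Ro.from_quat([q[1],q[2],q[3],q[0]]).as_matrix()
ty=R[:2,1];a=-ty;b=np.array([-a[1],a[0]]);rel=(p[:,:2]-s["tool_pos"][:2])*1000
A=np.linalg.lstsq(np.c_[rel@a,rel@b,np.ones(len(p))],p[:,2]*1000,rcond=None)[0]
print("t",s["time"],"tcp",s["tool_pos"].round(4),"F",s["contact_force"].round(1),"g",s["gripper_width"].round(3),s["grasp_force"])
print("tipdir",a.round(4),"ang",np.degrees(np.arctan2(a[1],a[0])).round(2),"along",np.percentile(rel@a,[.3,99.7]).round(1),"across",np.percentile(rel@b,[.3,99.7]).round(1),"z",np.percentile(p[:,2]*1000,[1,99]).round(1),"tilt",np.degrees(np.arctan(A[:2])).round(1),len(p))
r=cv2.minAreaRect(p[:,:2].astype(np.float32)*1000);print(r)
if len(sys.argv)>1: 
    g=grab_frame("side");b=cv2.resize(g["pixels"][170:310,160:347,::-1],(512,384),interpolation=cv2.INTER_CUBIC)
    cv2.imwrite(sys.argv[1],cv2.resize(np.hstack([f["pixels"][...,::-1],b]),(800,300)))
E
python3 st.py
```

```text
Traceback (most recent call last):
  File "st.py", line 6, in <module>
    print("t",s["time"],"tcp",s["tool_pos"].round(4),"F",s["contact_force"].round(1),"g",s["gripper_width"].round(3),s["grasp_force"])
                                                                                         ^^^^^^^^^^^^^^^^^^^^^^^^
AttributeError: 'float' object has no attribute 'round'
```

```bash
sed -i 's/s\["gripper_width"\].round(3)/s["gripper_width"]/' st.py; python3 st.py pics/e1.png
```

```text
t 9.7 tcp [ 0.522  -0.248   0.0467] F [-1.  -0.8 -0.7] g 0.9960594168387387 0.0
tipdir [0.8294 0.5587] ang 33.97 along [-41.5  66.3] across [-66.7  52.7] z [34.4 48.4] tilt [-0.5 -2.1] 38731
((535.6775512695312, -245.74359130859375), (109.53947448730469, 121.868408203125), 34.126426696777344)
```

View pics/e1.png

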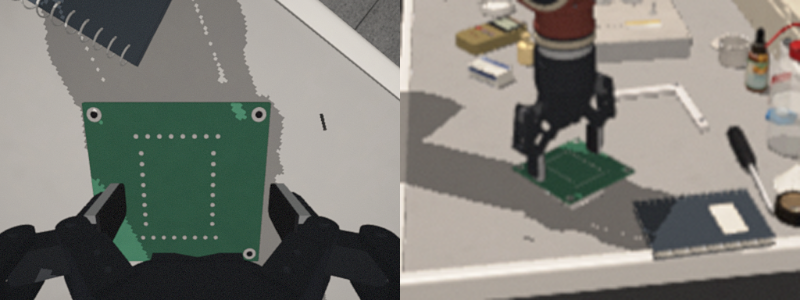

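The wrist view shows both fingers straddling the board squarely: A at (105,205) on the plate, B at (285,205) just outside the rim. I'll lower to contact and start pressing.

Request:
servo_tool(
  deltas=[
    [[100, -0.0008, -0.0006, -0.005, 0], [100, 0, 0, -0.003, 0], [100, 0, 0, -0.001, 0], [100, 0, 0, 0, 0], [100, 0, 0, -0.001, 0], [100, 0, 0, -0.001, 0], [100, 0, 0, 0, 0], [100, 0, 0, 0, 0]],
  ],
)

```text
time: 10.6
tool_pos: [0.5218, -0.2483, 0.0366]
tool_rot: [-0.001, 0.883, -0.47, 0.0]
contact_force: [-2.3, 2.9, 7.6]
gripper_width: 1.001
grasp_force: 3.6
```

```bash
python3 st.py
```

```text
t 10.6 tcp [ 0.5218 -0.2483  0.0366] F [-2.3  2.9  7.6] g 1.0007322801951772 3.5861754772486165
tipdir [0.8292 0.559 ] ang 33.98 along [-40.5  67.3] across [-66.7  44.8] z [34.4 42.9] tilt [-1.7 -2.1] 40897
((537.8119506835938, -247.93479919433594), (109.61322021484375, 115.94026947021484), 34.418190002441406)
```

Request:
servo_tool(
  deltas=[
    [[100, 0.0008, 0.0006, 0, 0], [100, 0, 0, -0.001, 0], [100, 0.0008, 0.0006, 0, 0], [100, 0, 0, -0.001, 0], [100, 0.0008, 0.0006, 0, 0], [100, 0, 0, -0.0005, 0], [100, 0, 0, 0, 0], [100, 0, 0, 0, 0]],
  ],
)

```text
time: 11.45
tool_pos: [0.5254, -0.2462, 0.0355]
tool_rot: [-0.001, 0.883, -0.47, 0.001]
contact_force: [-1.3, 5.4, 12.6]
gripper_width: 1.005
grasp_force: 6.1
```

```bash
python3 st.py
```

```text
t 11.45 tcp [ 0.5254 -0.2462  0.0355] F [-1.3  5.4 12.6] g 1.0053385622261526 6.090479011181742
tipdir [0.8292 0.559 ] ang 33.98 along [-40.  67.] across [-66.6  43.3] z [31.3 47.3] tilt [-8.3 -1.6] 41446
((540.8448486328125, -247.89071655273438), (114.1874008178711, 109.6873779296875), 40.729007720947266)
```

Request:
servo_tool(
  deltas=[
    [[100, 0.0012, 0.0008, -0.0004, 0], [100, 0.0012, 0.0008, -0.0004, 0], [100, 0.0012, 0.0008, -0.0004, 0], [100, 0.0012, 0.0008, -0.0005, 0], [100, 0.0012, 0.0008, -0.0005, 0], [100, 0.0012, 0.0008, -0.0006, 0], [100, 0, 0, 0, 0], [100, 0, 0, 0, 0]],
  ],
)

```text
time: 12.3
tool_pos: [0.5328, -0.2413, 0.0321]
tool_rot: [-0.001, 0.883, -0.47, 0.002]
contact_force: [0.2, 5.5, 7.7]
gripper_width: 1.002
grasp_force: 4.5
```

```bash
python3 st.py
```

```text
t 12.3 tcp [ 0.5328 -0.2413  0.0321] F [0.2 5.5 7.7] g 1.0020629489906725 4.462420956697315
tipdir [0.8293 0.5588] ang 33.97 along [-34.7  65. ] across [-66.5  42.4] z [22.7 65.2] tilt [-23.2  -1.4] 40576
((549.14990234375, -243.12094116210938), (109.73352813720703, 104.9069595336914), 45.080657958984375)
```

Request:
servo_tool(
  deltas=[
    [[98, 0.002, 0.0013, -0.0008, 0], [96, 0.002, 0.0013, -0.0008, 0], [94, 0.002, 0.0013, -0.0008, 0], [92, 0.002, 0.0013, -0.0008, 0], [90, 0.002, 0.0013, -0.0008, 0], [88, 0.002, 0.0013, -0.0008, 0], [86, 0.002, 0.0013, -0.0008, 0], [86, 0, 0, 0, 0]],
  ],
)

```text
time: 13.15
tool_pos: [0.5454, -0.2331, 0.0249]
tool_rot: [0.0, 0.883, -0.47, 0.001]
contact_force: [2.5, 0.3, 4.7]
gripper_width: 0.863
grasp_force: 2.4
```

```bash
python3 st.py pics/e2.png
```

```text
t 13.15 tcp [ 0.5454 -0.2331  0.0249] F [2.5 0.3 4.7] g 0.8628509022082975 2.44247028575046
tipdir [0.8294 0.5587] ang 33.97 along [-22.2  50.5] across [-66.6  46.4] z [ 6.6 85.1] tilt [-48.3  -1.3] 31493
((562.130126953125, -231.77401733398438), (97.49049377441406, 106.39653778076172), 47.92692184448242)
```

View pics/e2.png

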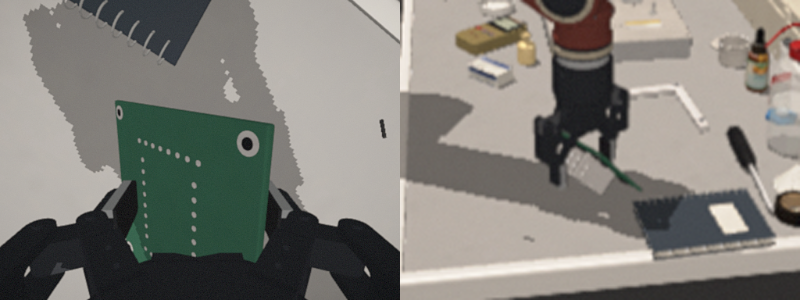

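It's already tilted about 48°: the side crop shows the plate leaning with its lower edge on the table, A in front and B behind. Now I'll close and raise to swing it upright.

Request:
servo_tool(
  deltas=[
    [[82, 0.0014, 0.001, 0.001, 0], [78, 0.0014, 0.001, 0.001, 0], [74, 0.0014, 0.001, 0.001, 0], [72, 0.001, 0.0006, 0.002, 0], [70, 0.001, 0.0006, 0.003, 0], [67, 0.001, 0.0006, 0.003, 0], [64, 0.001, 0.0006, 0.003, 0], [62, 0.001, 0.0006, 0.003, 0]],
  ],
)

```text
time: 14.05
tool_pos: [0.553, -0.2284, 0.0424]
tool_rot: [0.002, 0.883, -0.47, -0.0]
contact_force: [-2.1, -3.0, 4.8]
gripper_width: 0.625
grasp_force: 11.8
```

```bash
python3 st.py pics/e3.png
```

```text
t 14.05 tcp [ 0.553  -0.2284  0.0424] F [-2.1 -3.   4.8] g 0.6251134011650036 11.791257992153987
tipdir [0.8294 0.5587] ang 33.97 along [-11.8  42.4] across [-66.6  49.5] z [ 6.9 98.6] tilt [-60.9  -1. ] 19527
((569.447021484375, -224.57443237304688), (55.461002349853516, 121.56004333496094), 33.53868865966797)
```

Request:
servo_tool(
  deltas=[
    [[60, 0.0025, 0.0017, 0.003, 0], [57, 0.0025, 0.0017, 0.003, 0], [55, 0.0025, 0.0017, 0.0025, 0], [53, 0.0025, 0.0017, 0.0025, 0], [51, 0.0025, 0.0017, 0.0015, 0], [49, 0.0025, 0.0017, 0.0015, 0], [47, 0.0025, 0.0017, 0.001, 0], [46, 0.0025, 0.0017, 0.001, 0]],
  ],
)

```text
time: 14.95
tool_pos: [0.5737, -0.2154, 0.0602]
tool_rot: [0.002, 0.883, -0.47, 0.001]
contact_force: [-0.7, -1.7, 9.1]
gripper_width: 0.462
grasp_force: 5.7
```

```bash
python3 st.py pics/e4.png
```

```text
t 14.95 tcp [ 0.5737 -0.2154  0.0602] F [-0.7 -1.7  9.1] g 0.46174736119490806 5.74494447752425
tipdir [0.8296 0.5583] ang 33.94 along [ 0.9 21.7] across [-66.4  -0.5] z [ 38.6 118. ] tilt [-80.3   0.9] 2327
((604.5473022460938, -231.84664916992188), (21.732620239257812, 74.54098510742188), 26.6584415435791)
```

View pics/e4.png

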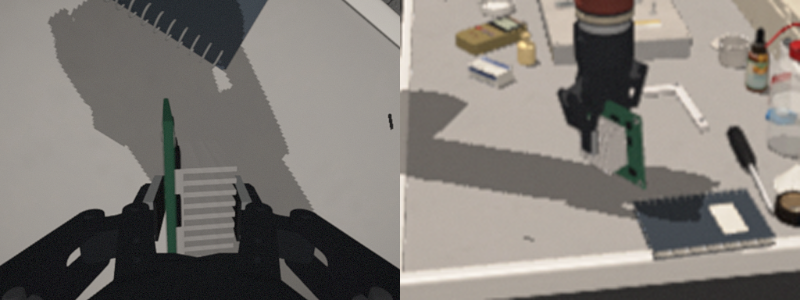

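The side crop shows the board standing nearly upright on its edge between the fingers, at (620,140), with the fins toward B. Next I'll open while moving along the tip direction, so that B pushes it past balance.

Request:
servo_tool(
  deltas=[
    [[50, 0.0025, 0.0017, 0.001, 0], [56, 0.004, 0.0027, 0.001, 0], [63, 0.005, 0.0034, 0, 0], [70, 0.0055, 0.0037, 0, 0], [77, 0.0055, 0.0037, 0, 0], [84, 0.0055, 0.0037, 0, 0], [91, 0.0055, 0.0037, 0, 0], [98, 0.0055, 0.0037, 0, 0]],
  ],
)

```text
time: 15.85
tool_pos: [0.6134, -0.1864, 0.0594]
tool_rot: [-0.0, 0.883, -0.47, -0.0]
contact_force: [0.1, -0.1, 0.1]
gripper_width: 0.981
grasp_force: 0.0
```

```bash
python3 st.py pics/e5.png
```

```text
t 15.85 tcp [ 0.6134 -0.1864  0.0594] F [ 0.1 -0.1  0.1] g 0.9806200967794814 0.0
tipdir [0.8292 0.5589] ang 33.98 along [-23.7  23.2] across [-66.8  22. ] z [13.2 98.4] tilt [62.3 -2.1] 10740
((624.4086303710938, -203.53648376464844), (47.95005416870117, 92.87240600585938), 34.37303924560547)
```

View pics/e5.png

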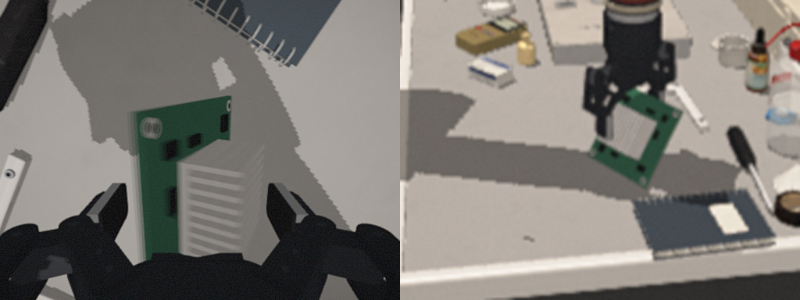

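The board is now past balance and falling away from B. I'll wait briefly, then raise so that it slides off A.

Request:
servo_tool(
  deltas=[
    [[100, 0, 0, 0, 0], [100, 0, 0, 0, 0], [100, 0, 0, 0.01, 0], [100, 0, 0, 0.015, 0], [100, 0, 0, 0.02, 0], [100, 0, 0, 0.02, 0], [100, 0, 0, 0.02, 0], [100, 0, 0, 0, 0]],
  ],
)

```text
time: 16.75
tool_pos: [0.6151, -0.1882, 0.1499]
tool_rot: [-0.0, 0.883, -0.47, 0.004]
contact_force: [0.6, -0.3, 1.2]
gripper_width: 1.001
grasp_force: 0.0
```

```bash
python3 st.py pics/e6.png
```

```text
t 16.75 tcp [ 0.6151 -0.1882  0.1499] F [ 0.6 -0.3  1.2] g 1.0007749734810416 0.0
tipdir [0.8295 0.5585] ang 33.95 along [-18.4  89.4] across [-65.8  56. ] z [2.1 6.9] tilt [-2.3 -4.3] 7723
((647.2949829101562, -172.14657592773438), (108.45220184326172, 122.26013946533203), 34.00521469116211)
```

View pics/e6.png

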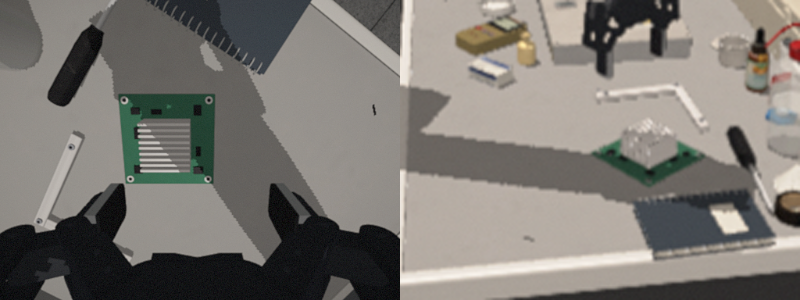

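The board is turned over and flat with its heat sink up. I'll measure its pose and the heat sink top, and re-measure the stop from the wrist view.

```bash
cat > bf.py <<'E'
from m import *
s,f,c=wcloud();g=grab_frame("top")
hsv=cv2.cvtColor(f["pixels"],cv2.COLOR_RGB2HSV);m=(hsv[...,0]>50)&(hsv[...,0]<95)&(hsv[...,1]>80)&(abs(c[...,2]-.004)<.01)
n,l,st,_=cv2.connectedComponentsWithStats(cv2.morphologyEx(m.astype(np.uint8),cv2.MORPH_OPEN,np.ones((3,3))));p=c[l==1+np.argmax(st[1:,4])]
print(s["time"],s["tool_pos"],s["tool_rot"]);print("wrist board",cv2.minAreaRect(p[:,:2].astype(np.float32)*1000),np.median(p[:,2]))
C=p[:,:2].mean(0);k=(abs(c[...,2]-.036)<.006)&(np.hypot(c[...,0]-C[0],c[...,1]-C[1])<.06)
print("sink",cv2.minAreaRect(c[k][:,:2].astype(np.float32)*1000))
mg=gmask(g);print("top board",cv2.minAreaRect(rays(g,np.argwhere(mg)[:,::-1],.004)[:,:2].astype(np.float32)*1000))
E
python3 bf.py
```

```text
16.85 [ 0.61314264 -0.1872266   0.14555123] [ 2.49041549e-05  8.82774429e-01 -4.69796135e-01  9.47793128e-04]
wrist board ((643.5352172851562, -166.43235778808594), (108.42881774902344, 108.19047546386719), 34.05501174926758) 0.003716642953582691
sink ((643.7793579101562, -167.1858367919922), (54.051918029785156, 53.745330810546875), 34.061317443847656)
top board ((644.5216064453125, -158.66555786132812), (93.77853393554688, 92.32916259765625), 34.27009963989258)
```

Request:
servo_tool(
  deltas=[
    [[100, 0.002, 0.001, 0, 7.5], [100, 0.002, 0.001, 0, 7.5], [100, 0.002, 0.001, 0, 7.5], [100, 0.002, 0.001, 0, 7.5], [100, 0.002, 0.001, 0, 7.5], [100, 0.002, 0.001, 0, 7.5], [100, 0.002, 0.001, 0, 7.5], [100, 0.002, 0.001, 0, 7.5]],
  ],
)

```text
time: 17.75
tool_pos: [0.628, -0.1785, 0.1424]
tool_rot: [-0.001, 0.999, 0.037, -0.001]
contact_force: [0.1, -0.1, -0.0]
gripper_width: 0.996
grasp_force: 0.0
```

Request:
servo_tool(
  deltas=[
    [[100, 0.002, 0.001, 0, 7.5], [100, 0.002, 0.001, 0, 7.5], [100, 0.002, 0.001, 0, 7.5], [100, 0.002, 0.001, 0, 7.5], [100, 0, 0, 0, 0], [100, 0, 0, 0, 0], [100, 0, 0, 0, 0], [100, 0, 0, 0, 0]],
  ],
)

```text
time: 18.55
tool_pos: [0.6366, -0.1749, 0.1441]
tool_rot: [-0.0, 0.957, 0.292, -0.0]
contact_force: [0.3, -0.1, 0.2]
gripper_width: 1.002
grasp_force: 0.0
```

```bash
python3 bf.py
```

```text
18.55 [ 0.63664236 -0.17489081  0.14408893] [-1.56773002e-04  9.56564242e-01  2.91521481e-01 -2.27698619e-04]
wrist board ((643.6600341796875, -166.4425048828125), (108.22598266601562, 108.79169464111328), 33.9375) 0.0037982707320901865
sink ((644.2907104492188, -166.45419311523438), (54.236724853515625, 54.24313735961914), 34.12818145751953)
top board ((657.8099975585938, -131.82943725585938), (53.7704963684082, 120.65857696533203), 73.66822052001953)
```

Request:
servo_tool(
  deltas=[
    [[100, 0.007, 0.0085, -0.02, 0], [100, 0, 0, -0.03, 0], [100, 0, 0, -0.03, 0], [100, 0, 0, -0.025, 0], [100, 0, 0, -0.012, 0], [100, 0, 0, -0.003, 0], [80, 0, 0, 0, 0], [70, 0, 0, 0, 0]],
  ],
)

```text
time: 19.45
tool_pos: [0.6452, -0.1669, 0.0264]
tool_rot: [0.001, 0.956, 0.292, 0.001]
contact_force: [0.9, 0.2, -0.3]
gripper_width: 0.706
grasp_force: 0.0
```

Request:
servo_tool(
  deltas=[
    [[66, 0, 0, 0, 0], [64, 0, 0, 0, 0], [62, 0, 0, 0, 0], [60, 0, 0, 0, 0], [58, 0, 0, 0, 0], [58, 0, 0, 0, 0], [58, 0, 0, 0, 0], [58, 0, 0, 0, 0]],
  ],
)

```text
time: 20.25
tool_pos: [0.6449, -0.1668, 0.0261]
tool_rot: [0.001, 0.956, 0.292, 0.001]
contact_force: [-1.5, 0.2, 5.4]
gripper_width: 0.617
grasp_force: 64.6
```

Request:
servo_tool(
  deltas=[
    [[58, 0, 0, 0, -6], [58, -0.003, 0, 0, -6], [58, -0.003, 0.005, 0, -6], [58, 0, 0.01, 0, -6], [58, 0, 0.015, 0, -5.2], [58, 0.004, 0.02, 0, 0], [58, 0.005, 0.02, 0, 0], [58, 0.005, 0.015, 0, 0]],
  ],
)

```text
time: 21.05
tool_pos: [0.653, -0.0819, 0.0261]
tool_rot: [0.001, 0.999, 0.042, 0.001]
contact_force: [-1.5, -4.3, 6.0]
gripper_width: 0.62
grasp_force: 64.6
```

Request:
servo_tool(
  deltas=[
    [[58, 0.002, 0.007, 0, 0], [58, 0.002, 0.005, 0, 0], [58, 0, 0, 0, 0], [58, 0, 0, 0, 0], [58, 0, 0, 0, 0], [58, 0, 0, 0, 0], [58, 0, 0, 0, 0], [58, 0, 0, 0, 0]],
  ],
)

```text
time: 21.85
tool_pos: [0.6572, -0.0695, 0.0261]
tool_rot: [0.001, 0.999, 0.042, 0.001]
contact_force: [0.8, -0.2, 5.4]
gripper_width: 0.615
grasp_force: 64.6
```

```bash
cat > gap.py <<'E'
from m import *
import sys
s,f,c=wcloud();h=c[...,2];im=f["pixels"].astype(int)
hsv=cv2.cvtColor(f["pixels"],cv2.COLOR_RGB2HSV);m=(hsv[...,0]>50)&(hsv[...,0]<95)&(hsv[...,1]>80)&(abs(h-.004)<.01)
print(s["time"],s["tool_pos"],"yaw",2*np.degrees(np.arctan2(s["tool_rot"][2],s["tool_rot"][1])),"F",s["contact_force"],s["grasp_force"])
p=c[m][:,:2]*1000;print("green",len(p),cv2.minAreaRect(p.astype(np.float32)),c[m][:,2].mean())
k=(abs(h-.010)<.004)&(im.min(-1)>150)&(c[...,0]>.55)
ex=np.array([.9965,.0837]);ey=np.array([-.0837,.9965]);Q=c[k][:,:2]*1000;print(k.sum())
tc=s["tool_pos"][:2]*1000
x,y=Q@ex-tc@ex,Q@ey-tc@ey
for nm,lo,a,b in(("bar1",None,x,y),("bar2",None,y,x)):
    q=(a>50)&(a<95)&(b<45)&(b>-70);a,b=a[q],b[q]
    print(nm,len(a), len(a)and (np.percentile(a,[1,50,99]),np.degrees(np.arctan(np.polyfit(b,a,1)[0]))))
gx,gy=p@ex-tc@ex,p@ey-tc@ey
print("board edges rel tcp x",np.percentile(gx,[.3,99.7]),"y",np.percentile(gy,[.3,99.7]))
if len(sys.argv)>1: cv2.imwrite(sys.argv[1],im[...,::-1])
E
python3 gap.py pics/g1.png
```

```text
21.85 [ 0.6572197  -0.06954278  0.02609046] yaw 4.807135237566857 F [ 0.77394299 -0.15903501  5.42338382] 64.55642223358154
green 15956 ((691.9500122070312, -74.14810180664062), (129.36636352539062, 198.98333740234375), 69.0013656616211) 0.0038809941381929254
9281
bar1 2373 (array([67.17624613, 73.76661227, 80.15396219]), np.float64(-0.7380527252955573))
bar2 3194 (array([69.06207997, 75.24527986, 82.14205871]), np.float64(0.7271953088779531))
board edges rel tcp x [-55.16693501  95.68742963] y [-77.18653015  55.1363706 ][ WARN:0@0.540] global loadsave.cpp:1063 imwrite_ Unsupported depth image for selected encoder is fallbacked to CV_8U.
```

View pics/g1.png

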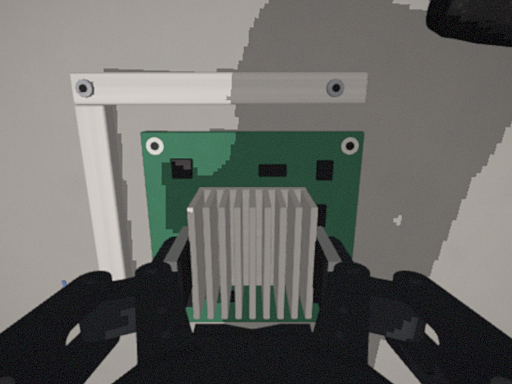

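The wrist image shows the gripped board parallel to the bars: top bar at row 88, left bar at column 100, with gaps of about 12 and 13 mm. I'll turn 0.7° and close the gaps.

Request:
servo_tool(
  deltas=[
    [[58, 0.002, 0.003, 0, 0.7], [58, 0.002, 0.003, 0, 0], [58, 0.002, 0.003, 0, 0], [58, 0.002, 0.002, 0, 0], [58, 0.0008, 0.001, 0, 0], [58, 0, 0, 0, 0], [58, 0, 0, 0, 0], [58, 0, 0, 0, 0]],
  ],
)

```text
time: 22.7
tool_pos: [0.6653, -0.0587, 0.0261]
tool_rot: [0.001, 0.999, 0.048, 0.001]
contact_force: [-2.5, -3.6, 8.4]
gripper_width: 0.62
grasp_force: 64.7
```

```bash
sed -i 's/\[.9965,.0837\]/[.9954,.0962]/;s/\[-.0837,.9965\]/[-.0962,.9954]/' gap.py; python3 gap.py
```

```text
22.7 [ 0.66534243 -0.05873251  0.02608729] yaw 5.4799276997518875 F [-2.48503695 -3.63862063  8.39376293] 64.72180366516113
green 15957 ((683.7176513671875, -92.41494750976562), (133.9710235595703, 188.83132934570312), 25.4716854095459) 0.0038779587238020868
7862
bar1 2255 (array([58.21073409, 64.99367333, 71.56589092]), np.float64(1.08046270196403))
bar2 3205 (array([58.83410582, 65.45737577, 71.92397497]), np.float64(-1.5264696397148574))
board edges rel tcp x [-55.0234175   93.72507079] y [-88.6732727   55.09394146]
```

Request:
servo_tool(
  deltas=[
    [[58, 0.001, 0, 0, 0], [58, 0.001, 0, 0, 0], [58, 0.001, 0, 0, 0], [58, 0, 0.001, 0, 0], [58, 0, 0.001, 0, 0], [58, 0, 0.001, 0, 0], [58, 0, 0, 0, 0], [58, 0, 0, 0, 0]],
  ],
)

```text
time: 23.55
tool_pos: [0.6685, -0.0562, 0.0261]
tool_rot: [0.001, 0.999, 0.047, 0.001]
contact_force: [-1.6, -5.8, 6.7]
gripper_width: 0.616
grasp_force: 64.6
```

Request:
servo_tool(
  deltas=[
    [[58, 0.001, 0, 0, 0], [58, 0, 0.001, 0, 0], [58, 0, 0, 0, 0], [58, 0, 0, 0, 0], [58, 0, 0, 0, 0], [58, 0, 0, 0, 0], [58, 0, 0, 0, 0], [58, 0, 0, 0, 0]],
  ],
)

```text
time: 24.35
tool_pos: [0.6686, -0.056, 0.0261]
tool_rot: [0.002, 0.999, 0.047, -0.001]
contact_force: [-5.5, -8.6, 10.2]
gripper_width: 0.613
grasp_force: 65.0
```

```bash
python3 gap.py pics/g2.png 2>/dev/null
```

```text
24.35 [ 0.66857287 -0.05595236  0.02613914] yaw 5.40785892204379 F [-5.4830308  -8.59500803 10.16524742] 64.95120763778687
green 15832 ((685.9370727539062, -89.23727416992188), (131.4409637451172, 188.72190856933594), 23.900066375732422) 0.003935213414921083
7349
bar1 2188 (array([54.96550538, 61.83751239, 68.0803731 ]), np.float64(1.7760794985506887))
bar2 3150 (array([56.33412684, 63.10431914, 69.58187735]), np.float64(-2.0766747446746794))
board edges rel tcp x [-54.71497771  93.48317915] y [-91.56587862  55.16734381]
```

View pics/g2.png

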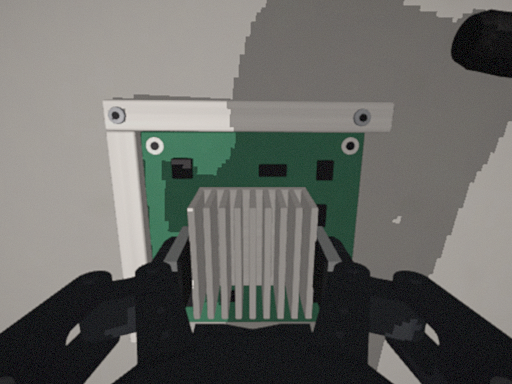

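The board is flush with both bars: top edge at row 131 and left edge at column 143, with contact forces of 5–9 N. I'll release and rise.

Request:
servo_tool(
  deltas=[
    [[65, 0, 0, 0, 0], [75, 0, 0, 0, 0], [85, 0, 0, 0, 0], [85, 0, 0, 0.005, 0], [85, 0, 0, 0.02, 0], [85, 0, 0, 0.03, 0], [85, 0, 0, 0.04, 0], [85, 0, 0, 0.04, 0]],
  ],
)

```text
time: 25.2
tool_pos: [0.6681, -0.0528, 0.1601]
tool_rot: [-0.0, 0.999, 0.048, -0.001]
contact_force: [0.8, -0.6, 0.1]
gripper_width: 0.853
grasp_force: 0.0
```

Request:
servo_tool(
  deltas=[
    [[85, -0.03, 0, 0.01, 0], [85, -0.03, 0, 0, 0], [85, -0.03, 0, 0, 0], [85, 0, 0, 0, 0], [85, 0, 0, 0, 0], [85, 0, 0, 0, 0], [85, 0, 0, 0, 0], [85, 0, 0, 0, 0]],
  ],
)

```text
time: 26.0
tool_pos: [0.5794, -0.0534, 0.1695]
tool_rot: [-0.0, 0.999, 0.048, 0.0]
contact_force: [0.1, 0.5, 0.2]
gripper_width: 0.848
grasp_force: 0.0
```

```bash
python3 bf.py
python3 - <<'E'
from m import *
s,f,c=wcloud();h=c[...,2];im=f["pixels"]
cv2.imwrite("pics/fin.png",im[...,::-1])
k=((abs(h-.010)<.004)&(im.min(-1)>130)&(c[...,0]>.57)&(c[...,1]>-.16)).astype(np.uint8)
n,l,st,_=cv2.connectedComponentsWithStats(k);Q=c[l==1+np.argmax(st[1:,4])][:,:2]*1000
for yaw in(4.8,):
    a=np.radians(yaw);ex=np.array([np.cos(a),np.sin(a)]);ey=np.array([-ex[1],ex[0]])
    x,y=Q@ex,Q@ey;X,Y=np.percentile(x,99.5),np.percentile(y,99.5)
    for a_,b_,A,B in((x,y,X,Y),(y,x,Y,X)):
        q=(b_<B-20)&(a_>A-25);print(q.sum(),np.percentile(a_[q],[1,50,99]),b_[q].min()-B,np.degrees(np.arctan(np.polyfit(b_[q],a_[q],1)[0])))
E
```

```text
26.0 [ 0.5793939  -0.05340033  0.16945029] [-1.86344002e-05  9.98858081e-01  4.77758099e-02  7.91633740e-05]
wrist board ((667.4307250976562, -54.648738861083984), (108.6739730834961, 109.70177459716797), 5.397179126739502) 0.0037359690502531406
sink ((667.81396484375, -55.48543930053711), (53.65076446533203, 54.15317916870117), 5.442800045013428)Traceback (most recent call last):
  File "bf.py", line 8, in <module>
    mg=gmask(g);print("top board",cv2.minAreaRect(rays(g,np.argwhere(mg)[:,::-1],.004)[:,:2].astype(np.float32)*1000))
  File "m.py", line 25, in gmask
    n,l,st,_=cv2.connectedComponentsWithStats(m);return l==1+np.argmax(st[1:,4])
                                                             ~~~~~~~~~^^^^^^^^^^
    return _wrapfunc(a, 'argmax', axis=axis, out=out, **kwds)
    return bound(*args, **kwds)
ValueError: attempt to get argmax of an empty sequence
Traceback (most recent call last):
IndexError: index -1 is out of bounds for axis 0 with size 0
```

View pics/fin.png

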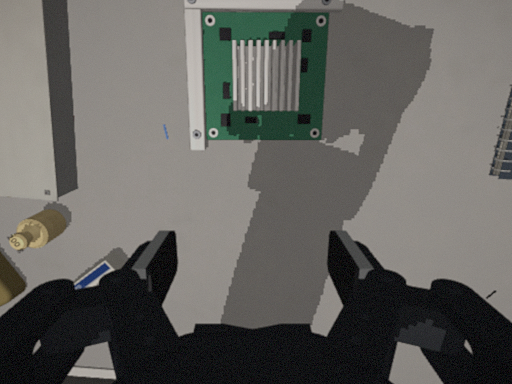

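The final image shows the board at (265,75), flush against the top bar (row 8) and the left bar (column 203). Measured centre is (667.5, -55) against home (667, -55.6) mm, with about 0.6° yaw difference, and the gripper is well clear. Handing in.

```bash
python3 -c "
from plant import manip
print(manip.job_done())"
```

```text
the job is handed in; nothing more can be done
None
```

The board is turned over, heat sink up, and sits against both bars of the corner stop, about 1 mm from home and 0.6° off the bars by my camera measurements; I handed the job in at about 26 s, and no verdict came back.

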